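Pack model boats bow-first into a tray

ROBOT

A 6-joint arm with a two-finger parallel gripper is mounted at the origin on the work surface. World frame = base frame: x ahead of the robot, y to its left, z up, the work surface at z = 0. Lengths are in m, angles in rad, forces in N, time in s.
With the tool pointing down it reaches from about 0.35 to 0.775 m from the base axis. Payload 5.5 kg.
Tool frame: the origin (TCP) lies midway between the tips of the shut fingers; the grasp point (between the pads) lies 19 mm behind it; z points along the fingers, y is the direction in which the jaws open and shut (so a half turn about z gives the same grasp; the last joint's range is limited). The gripper opens to 85 mm and grips with 20 to 120 N. Pads are 22 mm wide; open, the fingers measure 114 mm over their backs; the gripper's body (76 mm by 85 mm) begins 54 mm behind the grasp point. The pads swing forward as they close: fully open they stand 13 mm farther back than shut.
Start: joints at [-1.283, 0.313, 0.046, 1.304, 0, 1.431], TCP at [0.239, -0.523, 0.231] pointing down, gripper open.
Joint ranges: [-2.76, 2.76], [-0.86, 1.69], [-1.03, 1.26], [-2.2, 2.34], [-1.47, 1.5], [-3.14, 3.14]. Speed limits (rad/s): [2.57, 2.57, 3.14, 3.14, 3.14, 3.14].

INTERFACE

Orientations are given as a 3x3 rotation matrix whose columns are the frame's x, y, z axes.
In Python, from cell import arm, vision gives the robot as it stands.
- The arm moves only by the tool drive_tool, never from a script. Its argument "rows" is a list of rows, each a list of 7 numbers: the shift along the tool's x, y, z in mm, then the turn, a rotation vector about the tool's x, y, z in rad, then the opening, from 0 (shut) to 1 (fully open). In form: [[dx, dy, dz, ax, ay, az, gripper], ...]. A call has 1 to 20 rows; each row is the pose to reach, as a shift and turn from the pose commanded when the call began, along the tool's axes at that moment; what a row does not reach only later rows make up. A row lasts 1/10 s, in which the tool goes at most 50 mm and 8.59 degrees, less where a joint would pass 70% of its speed; a pose out of reach is approached as far as the arm can. A call with a gripper value outside its range is refused whole. The fingers move at their own pace and stop on an object; the grip force is fixed at half the most. Time passes only in rows, so rows that repeat a pose let the fingers close. It gives the time, the measured TCP pose, the force and the opening at its end, in the units of the state.
- arm.sense(): the state, without advancing time (a new reading comes with each control period).
- vision.capture(name): name is "side" or "top" or "wrist"; returns a dict with "color" (420x560x3 uint8, red, green, blue), "fx", "fy", "cx", "cy" (pixels), "k1" (the pictures are not rectified: a ray, as slopes to the right and down, at radius r is drawn at 1 + k1 r^2 times it, then the intrinsics apply), "R" (3x3) and "t" (3): a world point X has camera coordinates R X + t; the wrist camera has in their place "T_tool_cam" (4x4, takes a point from camera to tool coordinates, whose origin is the TCP and whose axes are the flange's). Camera axes: x right, y down, z forward; pixel columns grow to the right and rows downward; lengths in m; the calibration is good to about 2 mm. A picture is of the moment at which its call begins: read the wrist's pose just before it. There is no depth.
- arm.hand_in(): hands the job in, once; it reports no verdict.
The state is a dict: "time_s": time; "q": joint angles; "joint_velocities": joint speeds; "tau": joint torques, N m; "tool_pos": TCP position; "ee_rot": TCP orientation; "force": force on the tool from outside, world axes, zero at the start; "wrist_torque": the same for the moment, N m; "finger_gap": opening from 0.0 (shut) to 1.0 (fully open).
Only numpy, scipy, OpenCV 4.12 (cv2) and the standard library are available. Lean on these libraries where they do the work, as an engineer would, in place of code of your own. Each camera call takes 0.05 s, during which the arm holds its last target. There are 200 camera calls.

TASK

Take the two model boats off the slanting drying rack and set them in the two empty bays of the packing tray, one in each, standing flat on the bay floor with the bow pointing to the tray's red end, just like the boat already packed there. Set them down, do not drop them, and leave the packed boat, the glue bottle and the paint jar alone.

Things in the scene. Friction and masses are not known exactly. Their poses are not given: they have to be found in the camera images.
- rack: fixed wooden drying rack, board sloping 28 degrees, 172 along the slope, 210 wide. Origin on the table; x level towards the low edge (away from the robot), z up; board surface 72 above the origin. Two slots (middles y = +50, -50, x = 0) hold a boat each, lengthwise up the slope, lower end on a ledge 14 high; rails 8 high beside. One boat is bow uphill, one bow downhill; which slot varies
- tray: fixed dark grey packing tray 176 long (x), 274 wide (y), with three bays side by side along y, each 156 long, 62 wide, floor 5 above the table, walls rising to 21 above the table; bay middles at y = +82 (already filled), 0 and -82 mm (empty). Origin under its middle on the table; x points to the red end (a red bar on the end wall), z up
- model_a: model boat, 140 long, 50 beam, 160 g: red hull, navy deck 28 above the flat underside; white deckhouse (grip here) 44 long, 28 wide, from 28 to 64 up, its middle 10 aft of the origin; mast 35 ahead (top 64), funnel 50 aft (top 50). Origin: middle of the underside; x to the pointed bow, z up. Starts on the rack, bow uphill
- model_b: model boat, 140 long, 50 beam, 160 g: red hull, navy deck 28 above the flat underside; white deckhouse (grip here) 44 long, 28 wide, from 28 to 64 up, its middle 10 aft of the origin; mast 35 ahead (top 64), funnel 50 aft (top 50). Origin: middle of the underside; x to the pointed bow, z up. Starts on the rack, bow downhill
- model_done: model boat, 140 long, 50 beam, 160 g: red hull, navy deck 28 above the flat underside; white deckhouse (grip here) 44 long, 28 wide, from 28 to 64 up, its middle 10 aft of the origin; mast 35 ahead (top 64), funnel 50 aft (top 50). Origin: middle of the underside; x to the pointed bow, z up. Already packed in the tray, bow to the red end
- bay1 (a point): middle of the floor of the middle bay (empty), axes as the tray
- bay2 (a point): middle of the floor of the outer empty bay, axes as the tray
- bay0 (a point): middle of the floor of the filled bay, axes as the tray
- bow_a (a point): point of the bow of model_a at deck height, 70 mm ahead of and 28 above its origin
- bow_b (a point): point of the bow of model_b at deck height, 70 mm ahead of and 28 above its origin
- bow_done (a point): point of the bow of the packed boat, at deck height
- glue: bystander: white glue bottle with a long nozzle, 48 across, 112 high, upright; origin at the middle of its base
- paint: bystander: glass paint jar with a red cap, 48 across, 55 high, upright; origin at the middle of its base
Things that resemble listed ones, but are neither listed nor needed, are in the scene too. What is shaped like the model_a but green is not meant. What is shaped like the model_done but green is not meant.

How it is judged:
At the end, for the whole second after the job is handed in: the packed boat still in its bay and the two rack boats in one empty bay each, all at rest, middle within 16 mm of the bay's middle, underside on its floor (4 mm lower, 5 mm higher at most), upright within 0.1 rad, in line with the bay within 0.17 rad, bow to the red end ((((horizontal distance between model_a and bay1 below 0.016 m and z of model_a in the frame of tray between 0.001 and 0.01 m and angle between model_a's own z axis and vertical below 0.1 rad and angle between the x axis of model_a and the x axis of tray, either way round below 0.17 rad and x of bow_a in the frame of tray above 0.04 m) and (horizontal distance between model_b and bay2 below 0.016 m and z of model_b in the frame of tray between 0.001 and 0.01 m and angle between model_b's own z axis and vertical below 0.1 rad and angle between the x axis of model_b and the x axis of tray, either way round below 0.17 rad and x of bow_b in the frame of tray above 0.04 m)) or ((horizontal distance between model_a and bay2 below 0.016 m and z of model_a in the frame of tray between 0.001 and 0.01 m and angle between model_a's own z axis and vertical below 0.1 rad and angle between the x axis of model_a and the x axis of tray, either way round below 0.17 rad and x of bow_a in the frame of tray above 0.04 m) and (horizontal distance between model_b and bay1 below 0.016 m and z of model_b in the frame of tray between 0.001 and 0.01 m and angle between model_b's own z axis and vertical below 0.1 rad and angle between the x axis of model_b and the x axis of tray, either way round below 0.17 rad and x of bow_b in the frame of tray above 0.04 m))) and horizontal distance between model_done and bay0 below 0.016 m and z of model_done in the frame of tray between 0.001 and 0.01 m and angle between model_done's own z axis and vertical below 0.1 rad and angle between the x axis of model_done and the x axis of tray, either way round below 0.17 rad and x of bow_done in the frame of tray above 0.04 m and linear speed of each of model_a, model_b below 0.02 m/s); the robot touches nothing.
It fails at once if boat model_a is dropped (falls free faster than 0.6 m/s) (linear speed of model_a above 0.6 m/s and contact force between the fingers and model_a below 0.05 N).
It fails at once if boat model_b is dropped (falls free faster than 0.6 m/s) (linear speed of model_b above 0.6 m/s and contact force between the fingers and model_b below 0.05 N).
It fails at once if the packed boat is pushed more than 20 mm (distance of model_done from where it was at the start of the episode above 0.02 m).
It fails at once if the glue bottle or the paint jar is moved more than 25 mm (distance of any of glue, paint from where it was at the start of the episode above 0.025 m).
It also fails if it takes over 66 s, if anything falls off the work surface, if the arm or the gripper's body presses on something with over 40 N, if the wrist force passes 120 N, or if a joint passes its speed limit or range.

## Working session

There is one attempt and no reset: what is moved stays moved. The work goes in short steps, Python scripts to look and compute and a tool call to move; the robot and the scene stay as the last step left them, time stands still between calls to the robot, and variables do not carry over. Pictures are saved under pics/ and viewed, about 8 in all and at most 12, crops included, and the job is handed in when it is done.

Besides the shell and the picture viewer there is one more tool, called after "Emit:" as name(argument=value, ...) on one line, values as JSON. drive_tool: Moves the arm, as the interface text tells. Its arguments: {"type":"object","properties":{"rows":{"type":"array","items":{"type":"array","items":{"type":"number"}}}},"required":["rows"]}

```bash
mkdir -p pics; cat > snap.py <<'E'
import sys,cv2,pickle
from cell import arm,vision
def snap(n,name):
    s=arm.sense(); c=vision.capture(name); c['s']=s
    pickle.dump(c,open(f'pics/{n}.pkl','wb')); cv2.imwrite(f'pics/{n}.png',c['color'][:,:,::-1]); return c
if __name__=='__main__':
    c=snap(sys.argv[1],sys.argv[2]); print({k:v for k,v in c.items() if k not in('color','s')})
E
python3 snap.py top0 top; python3 snap.py side0 side
```

```text
{'fx': 421.9843631783447, 'fy': 421.9843631783447, 'cx': 269.04798314263417, 'cy': 214.40294180009016, 'k1': -0.03859973718970425, 'R': array([[-0.02246691, -0.99952294, -0.02119275],
       [-0.99203731,  0.02491625, -0.12345509],
       [ 0.12392423,  0.01825035, -0.99212384]]), 't': array([0.04433258, 0.53586993, 1.0876923 ])}
{'fx': 509.4439979215773, 'fy': 509.4439979215773, 'cx': 264.1116359280379, 'cy': 212.03508199178262, 'k1': -0.006888242853576746, 'R': array([[-0.99188749, -0.12577685,  0.01842241],
       [-0.08976547,  0.5904171 , -0.8020909 ],
       [ 0.09000756, -0.79723763, -0.59691775]]), 't': array([0.54038729, 0.12187077, 1.35408829])}
```

View pics/top0.png

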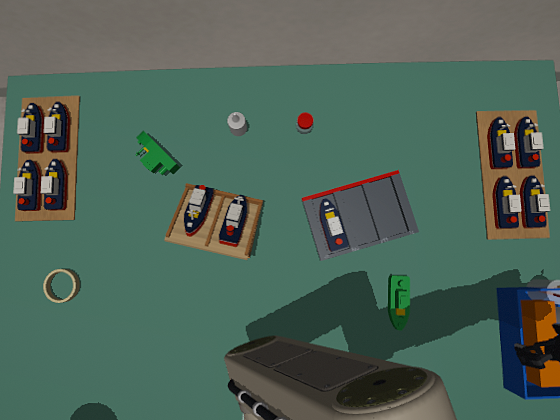

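View pics/side0.png

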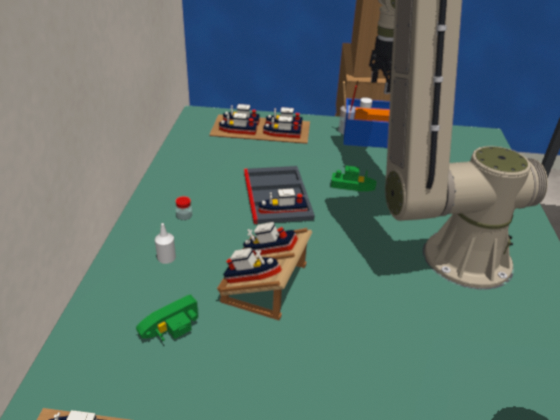

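Candidates: the rack boats at top-view (198,210) and (234,219) are the targets. The ones to leave are the packed boat (333,224), eight display boats on boards at the far left and right, and green boats at (158,153) and (399,300). I'll check the rack and tray in a close crop.

```bash
python3 - <<'E'
import cv2,numpy as np
t=cv2.imread('pics/top0.png')
a=cv2.resize(t[165:265,160:270],None,fx=3.6,fy=3.6,interpolation=cv2.INTER_CUBIC)
b=cv2.resize(t[165:265,297:422],None,fx=3.6*110/125,fy=3.6,interpolation=cv2.INTER_CUBIC)
cv2.imwrite('pics/crop1.png',np.hstack([a,b]))
E
```

```text
(no output)
```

View pics/crop1.png

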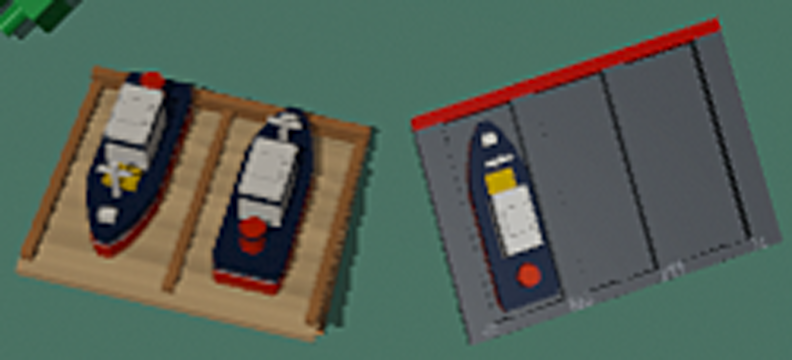

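```bash
cat > plan.py <<'E'
from geo import *
from cell import arm
from scipy.spatial.transform import Rotation as Ro
np.set_printoptions(precision=4,suppress=True)
RC=np.array([.520,.166,.072]); ry=-.24; sl=np.radians(28)
ex=np.array([np.cos(ry),np.sin(ry),0]); ey=np.array([-np.sin(ry),np.cos(ry),0]); ez=np.array([0,0,1.])
dn=ex*np.cos(sl)-ez*np.sin(sl); n=ex*np.sin(sl)+ez*np.cos(sl)
TC=np.array([.531,-.212,0]); ty=.255
tx=np.array([np.cos(ty),np.sin(ty),0]); tyv=np.array([-np.sin(ty),np.cos(ty),0])
def row(p,R,s=None):
    s=s or arm.sense(); R0=np.array(s['ee_rot']); 
    return np.r_[R0.T@(p-np.array(s['tool_pos']))*1000, Ro.from_matrix(R0.T@R).as_rotvec()].round(4)
def frame(x,z):  # tool x, tool z
    z=z/np.linalg.norm(z); y=np.cross(z,x); y/=np.linalg.norm(y); return np.c_[np.cross(y,z),y,z]
Rg=frame(-dn,-n)
E
python3 -c "
from plan import *
p=RC+n*.244; print(p,row(p,Rg)); print(Rg)"
```

```text
[0.6313 0.1388 0.2874] [ 631.899  -439.0317  -56.0884    0.6009    0.2065   -2.4117]
[[-0.8576  0.2377 -0.456 ]
 [ 0.2099  0.9713  0.1116]
 [ 0.4695  0.     -0.8829]]
```

Emit:
drive_tool(rows=[[0,0,-80,0,0,0,1],[0,0,-80,0,0,0,1],[200,-140,-100,0.12,0.04,-0.5,1],[400,-280,-100,0.3,0.1,-1.2,1],[632,-439,-56,0.6,0.206,-2.41,1],[632,-439,-56,0.6,0.206,-2.41,1],[632,-439,-56,0.6,0.206,-2.41,1],[632,-439,-56,0.6,0.206,-2.41,1],[632,-439,-56,0.6,0.206,-2.41,1],[632,-439,-56,0.6,0.206,-2.41,1],[632,-439,-56,0.6,0.206,-2.41,1],[632,-439,-56,0.6,0.206,-2.41,1],[632,-439,-56,0.6,0.206,-2.41,1],[632,-439,-56,0.6,0.206,-2.41,1],[632,-439,-56,0.6,0.206,-2.41,1],[632,-439,-56,0.6,0.206,-2.41,1],[632,-439,-56,0.6,0.206,-2.41,1],[632,-439,-56,0.6,0.206,-2.41,1],[632,-439,-56,0.6,0.206,-2.41,1],[632,-439,-56,0.6,0.206,-2.41,1]])

```text
time_s: 2.1
tool_pos: [0.6177, 0.1389, 0.2757]
ee_rot: [[-0.859, 0.238, -0.454], [0.21, 0.971, 0.111], [0.468, -0.001, -0.884]]
force: [0.4, -0.1, 0.9]
finger_gap: 1.002
```

```bash
python3 snap.py w1 wrist; python3 -c "
from plan import *
s=arm.sense();print(s['q'],s['time_s'],s['finger_gap']);print(row(RC+n*.244,Rg))"
```

```text
{'fx': 369.95970549941535, 'fy': 369.95970549941535, 'cx': 286.52939070798914, 'cy': 206.806242677426, 'k1': -0.04954583590629475, 'T_tool_cam': array([[ 1.89776565e-04, -9.57548708e-01, -2.88271462e-01,
         7.29939187e-02],
       [ 9.99999910e-01,  7.26893036e-05,  4.16874421e-04,
        -1.41701621e-03],
       [-3.78223311e-04, -2.88271515e-01,  9.57548636e-01,
        -1.41954181e-01],
       [ 0.00000000e+00,  0.00000000e+00,  0.00000000e+00,
         1.00000000e+00]])}
[0.0319 1.0042 1.2633 2.2947 0.1267 0.2467] 2.15 1.0018483481834244
[ -6.5376   4.0732 -13.6155   0.0024   0.0081  -0.0042]
```

View pics/w1.png

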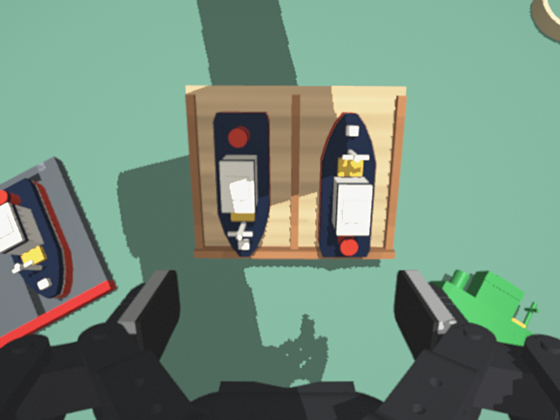

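```bash
python3 - <<'E'
from plan import *
c=load('w1')
def loc(px,h):
    p=onplane(c,px,RC+n*h,n)-RC; return (np.array([p@dn,p@ey])*1000).round(1)
print('board corners',loc((187,93),0),loc((406,96),0),loc((393,250),.008),loc((199,248),.008))
for nm,roof,bow,st in [('a',[(334,179),(370,179),(372,236),(334,236)],(351,113),(346,257)),('b',[(221,156),(257,156),(257,213),(219,213)],(243,256),(241,113))]:
    r=[loc(q,.064) for q in roof]; print(nm,'roof',*r,np.mean(r,0),'bow',loc(bow,.028),'stern',loc(st,.028))
# tray red bar corner
E
```

```text
board corners [ -81.8 -100.2] [-79.1 110.8] [ 78.1 108.7] [ 75.8 -97.3]
a roof [-11.3  35.6] [-11.4  66.1] [40.2 71.3] [40.2 37.5] [14.425 52.625] bow [-64.   53.5] stern [76.9 55.4]
b roof [-30.9 -58.9] [-30.8 -29. ] [ 18.8 -30.1] [ 18.8 -63.1] [ -6.025 -45.275] bow [ 75.8 -48.3] stern [-64.  -45.4]
```

```bash
cat >> plan.py <<'E'
def B(s,y,h): return RC+dn*s/1e3+ey*y/1e3+n*h/1e3
E
python3 -c "
from plan import *
print(row(B(-4,-46,100),Rg),row(B(-4,-46,36),Rg)); print(arm.sense()['tool_pos'])"
```

```text
[ -1.5632 -42.2851 130.2391   0.0024   0.0081  -0.0042] [ -1.0436 -42.4371 194.2368   0.0024   0.0081  -0.0042]
[0.6185 0.1378 0.2784]
```

Emit:
drive_tool(rows=[[-1,-20,40,0,0.008,-0.004,1],[-1,-42,80,0,0.008,-0.004,1],[-1,-42,110,0,0.008,-0.004,1],[-1,-42,130,0,0.008,-0.004,1],[-1,-42,130,0,0.008,-0.004,1],[-1,-42,130,0,0.008,-0.004,1]])

```text
time_s: 2.75
tool_pos: [0.551, 0.1095, 0.1661]
ee_rot: [[-0.859, 0.242, -0.452], [0.213, 0.97, 0.116], [0.466, 0.003, -0.885]]
force: [0.7, -0.8, 1.2]
finger_gap: 0.998
```

```bash
python3 snap.py w2 wrist >/dev/null; python3 -c "
from plan import *
s=arm.sense();print(s['q'],s['time_s'],s['tool_pos']);print(row(B(-4,-46,100),Rg),row(B(-4,-46,36),Rg))"
```

```text
[-0.0073  0.7205  0.4304  1.7482  0.1124  0.2084] 2.8 [0.5535 0.1096 0.1673]
[-0.1353  0.7531  5.6585  0.0059  0.0088 -0.001 ] [ 0.428   0.3758 69.6549  0.0059  0.0088 -0.001 ]
```

View pics/w2.png

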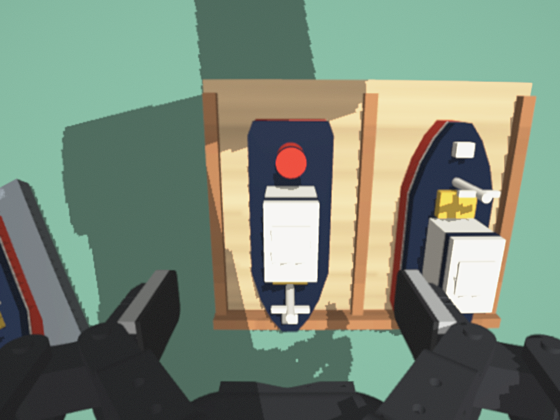

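```bash
python3 - <<'E'
from plan import *
c=load('w2')
def loc(px,h):
    p=onplane(c,px,RC+n*h,n)-RC; return (np.array([p@dn,p@ey])*1000).round(1)
r=[loc(q,.064) for q in [(264,199),(319,199),(317,283),(263,282)]]; print(*r,np.mean(r,0)); print(loc((291,120),.028),loc((291,331),.028))
E
```

```text
[-28.2 -60.1] [-28.1 -32.1] [ 19.7 -32. ] [ 19.  -61.6] [ -4.4  -46.45]
[-65.1 -45.8] [ 76.4 -45.6]
```

Emit:
drive_tool(rows=[[0,0,25,0.005,0.009,0,1],[0,0,45,0.005,0.009,0,1],[0,0,60,0.005,0.009,0,1],[0,0,68,0.005,0.009,0,1],[0,0,69,0.005,0.009,0,1],[0,0,69,0.005,0.009,0,1],[0,0,69,0.005,0.009,0,0],[0,0,69,0.005,0.009,0,0],[0,0,69,0.005,0.009,0,0],[0,0,69,0.005,0.009,0,0],[0,0,69,0.005,0.009,0,0],[0,0,69,0.005,0.009,0,0],[0,0,69,0.005,0.009,0,0],[0,0,69,0.005,0.009,0,0]])

```text
time_s: 4.2
tool_pos: [0.5204, 0.1183, 0.1034]
ee_rot: [[-0.856, 0.236, -0.461], [0.208, 0.972, 0.111], [0.474, -0.0, -0.88]]
force: [2.7, -1.9, 3.4]
finger_gap: 0.316
```

```bash
python3 -c "
from plan import *
s=arm.sense();print(s['q'],s['time_s'],s['tool_pos'],s['force'],s['finger_gap']);print(row(B(-4,-46,36),Rg))"
```

```text
[0.0074 0.7014 0.2284 1.5794 0.1151 0.2173] 4.2 [0.5204 0.1183 0.1034] [ 2.6655 -1.8713  3.3881] 0.31608628173757664
[-0.381   0.1867 -2.7376 -0.0013 -0.0054  0.0015]
```

Emit:
drive_tool(rows=[[0,0,-10,0,0,0,0],[0,0,-25,0,0,0,0],[0,0,-50,0,0,0,0],[0,0,-80,0,0,0,0],[0,0,-110,0,0,0,0],[0,0,-130,0,0,0,0],[0,0,-130,0,0,0,0],[0,0,-130,0,0,0,0]])

```text
time_s: 5.0
tool_pos: [0.5802, 0.1039, 0.2167]
ee_rot: [[-0.855, 0.236, -0.462], [0.208, 0.972, 0.111], [0.475, -0.001, -0.88]]
force: [0.3, 0.3, -1.0]
finger_gap: 0.319
```

```bash
cat >> plan.py <<'E'
def T(x,y,z): return TC+tx*x/1e3+tyv*y/1e3+ez*z/1e3
Rb=frame(-tx,-ez); Ra=frame(tx,-ez)
E
python3 -c "
from plan import *
s=arm.sense();print(s['q'],s['tool_pos'],s['force'],s['finger_gap']);print(row(T(-10,0,200),Rb),T(-10,0,200))"
```

```text
[-0.0132  0.7951  0.6818  1.9423  0.1055  0.1988] [0.5802 0.1039 0.2167] [ 0.2502  0.2875 -0.9621] 0.3190986904107138
[ -23.7538 -323.3625    6.4565    0.1213   -0.4853   -0.4829] [ 0.5213 -0.2145  0.2   ]
```

Emit:
drive_tool(rows=[[-3,-40,1,0.015,-0.06,-0.06,0],[-6,-80,2,0.03,-0.12,-0.12,0],[-9,-120,2,0.045,-0.18,-0.18,0],[-12,-160,3,0.06,-0.24,-0.24,0],[-15,-200,4,0.075,-0.3,-0.3,0],[-18,-240,5,0.09,-0.36,-0.36,0],[-21,-280,6,0.105,-0.42,-0.42,0],[-23,-310,6,0.115,-0.46,-0.46,0],[-24,-323,6,0.121,-0.485,-0.483,0],[-24,-323,6,0.121,-0.485,-0.483,0],[-24,-323,6,0.121,-0.485,-0.483,0],[-24,-323,6,0.121,-0.485,-0.483,0]])

```text
time_s: 6.2
tool_pos: [0.5213, -0.213, 0.2003]
ee_rot: [[-0.967, -0.253, -0.002], [-0.253, 0.967, 0.002], [0.001, 0.002, -1.0]]
force: [1.3, -0.1, -0.8]
finger_gap: 0.323
```

```bash
python3 snap.py w3 wrist >/dev/null; python3 -c "
from plan import *
s=arm.sense();print(s['q'],s['tool_pos'],s['force'],s['finger_gap']);print(row(T(-10,0,38),Rb))"
```

```text
[-0.5303  0.3027 -0.0443  1.2256  0.0004 -0.7866] [ 0.5217 -0.213   0.2004] [ 1.153  -0.1474 -1.7165] 0.32024822676334186
[  0.5982  -1.6308 162.4446   0.0016  -0.001    0.0013]
```

View pics/w3.png

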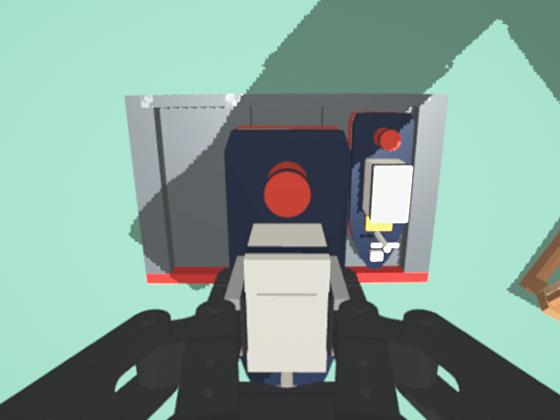

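```bash
python3 - <<'E'
from plan import *
c=load('w3')
def loc(px,z): 
    p=onz(c,px,z)-TC; return (np.array([p@tx,p@tyv])*1000).round(1)
print([loc(q,.021) for q in [(126,96),(447,96),(428,282),(147,283)]],[loc(q,.021) for q in [(153,108),(415,108)]])
tp=np.array(c['s']['tool_pos'])-TC; print('tcp',tp@tx*1e3,tp@tyv*1e3,'boat stern edges',loc((232,131),.195),loc((345,131),.195),'edges',loc((229,200),.195),loc((349,200),.195),'roof',[loc(q,.231) for q in [(245,254),(329,254),(326,372),(247,372)]])
E
```

```text
[array([ -84.5, -134.5]), array([-84.7, 136. ]), array([ 89.5, 138.9]), array([  90.4, -135.2])] [array([ -74.4, -112.4]), array([-74.6, 109.5])]
tcp -9.604597694328413 1.5059573628270075 boat stern edges [-70.4 -21.2] [-70.4  23.2] edges [-42.2 -23.5] [-42.3  26.1] roof [array([-34. , -13.4]), array([-34. ,  14.1]), array([13.2, 14.7]), array([ 13.1, -14.3])]
```

Emit:
drive_tool(rows=[[-2,0,30,0,0,0,0],[-2,0,65,0,0,0,0],[-2,0,95,0,0,0,0],[-2,0,120,0,0,0,0],[-2,0,140,0,0,0,0],[-2,0,148,0,0,0,0],[-2,0,154,0,0,0,0],[-2,0,157,0,0,0,0],[-2,0,159,0,0,0,0],[-2,0,160,0,0,0,0],[-2,0,160,0,0,0,0]])

```text
time_s: 7.35
tool_pos: [0.524, -0.2139, 0.0417]
ee_rot: [[-0.968, -0.252, 0.001], [-0.252, 0.968, -0.0], [-0.001, -0.0, -1.0]]
force: [0.1, 1.0, -1.4]
finger_gap: 0.319
```

Emit:
drive_tool(rows=[[0,0,1,0,0,0,0],[0,0,2,0,0,0,0],[0,0,3,0,0,0,0],[0,0,3,0,0,0,0],[0,0,3,0,0,0,0]])

```text
time_s: 7.85
tool_pos: [0.5236, -0.2137, 0.0381]
ee_rot: [[-0.968, -0.252, -0.0], [-0.252, 0.968, 0.0], [-0.0, 0.0, -1.0]]
force: [0.2, 0.4, -0.5]
finger_gap: 0.317
```

Emit:
drive_tool(rows=[[0,0,1,0,0,0,0],[0,0,2,0,0,0,0],[0,0,2,0,0,0,0],[0,0,2,0,0,0,0]])

```text
time_s: 8.25
tool_pos: [0.5236, -0.2137, 0.0361]
ee_rot: [[-0.968, -0.252, -0.0], [-0.252, 0.968, 0.0], [-0.0, 0.0, -1.0]]
force: [-0.3, -0.2, -1.6]
finger_gap: 0.319
```

Emit:
drive_tool(rows=[[0,0,1,0,0,0,0],[0,0,1,0,0,0,0],[0,0,2,0,0,0,0],[0,0,2,0,0,0,0]])

```text
time_s: 8.65
tool_pos: [0.524, -0.2136, 0.0357]
ee_rot: [[-0.968, -0.252, 0.001], [-0.252, 0.968, -0.0], [-0.001, -0.0, -1.0]]
force: [-2.1, 3.8, 10.9]
finger_gap: 0.318
```

Emit:
drive_tool(rows=[[0,0,1,0,0,0,0.7],[0,0,1,0,0,0,0.7],[0,0,1,0,0,0,0.7],[0,0,1,0,0,0,0.7],[0,0,1,0,0,0,0.7],[0,0,-10,0,0,0,0.7],[0,0,-40,0,0,0,0.7],[0,0,-90,0,0,0,0.8],[0,0,-140,0,0,0,1],[0,0,-180,0,0,0,1],[0,0,-180,0,0,0,1]])

```text
time_s: 9.75
tool_pos: [0.5267, -0.2155, 0.2219]
ee_rot: [[-0.968, -0.252, 0.011], [-0.252, 0.968, -0.006], [-0.009, -0.008, -1.0]]
force: [0.8, -0.2, -0.4]
finger_gap: 1.003
```

```bash
python3 snap.py w4 wrist >/dev/null; python3 -c "
from plan import *
s=arm.sense();print(s['q'],s['tool_pos'],s['force'],s['finger_gap']);print(row(B(16.5,53.5,120),Rg),B(16.5,53.5,120))"
```

```text
[-0.5296  0.2962 -0.0085  1.2581  0.0003 -0.7847] [ 0.5256 -0.2149  0.2186] [ 0.1706 -0.3012 -0.5222] 1.0023083039574334
[-178.1994  383.6377   47.3712   -0.1247    0.4856    0.4842] [0.6016 0.2011 0.1702]
```

View pics/w4.png

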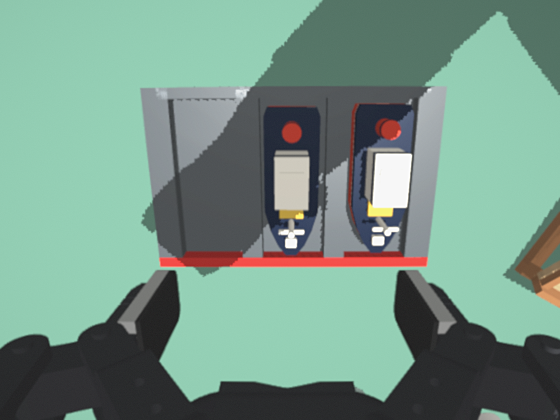

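Emit:
drive_tool(rows=[[-15,40,-15,-0.01,0.05,0.05,1],[-35,80,-30,-0.025,0.1,0.1,1],[-55,120,-30,-0.04,0.15,0.15,1],[-75,160,-25,-0.05,0.2,0.2,1],[-95,200,-20,-0.063,0.25,0.25,1],[-115,240,-10,-0.075,0.3,0.3,1],[-135,280,5,-0.09,0.36,0.36,1],[-150,320,20,-0.105,0.42,0.42,1],[-168,360,35,-0.115,0.46,0.46,1],[-178,384,47,-0.125,0.486,0.484,1],[-178,384,47,-0.125,0.486,0.484,1],[-178,384,47,-0.125,0.486,0.484,1],[-178,384,47,-0.125,0.486,0.484,1]])

```text
time_s: 11.1
tool_pos: [0.599, 0.2017, 0.1677]
ee_rot: [[-0.854, 0.238, -0.462], [0.208, 0.971, 0.115], [0.476, 0.002, -0.879]]
force: [0.1, -0.3, 0.8]
finger_gap: 1.004
```

```bash
python3 snap.py w5 wrist >/dev/null; python3 -c "
from plan import *
s=arm.sense();print(s['q'],s['tool_pos'],s['force'],s['finger_gap']);print(row(B(16.5,53.5,36),Rg))
c=load('w4')
def loc(px,z): 
    p=onz(c,px,z)-TC; return (np.array([p@tx,p@tyv])*1000).round(1)
print([loc(q,.021) for q in [(141,88),(446,88),(427,265),(160,265)]],'b stern/bow',loc((292,107),.033),loc((291,252),.033), 'bay2 floor',[loc(q,.005) for q in [(182,99),(251,99),(180,252),(243,252)]])
"
```

```text
[0.1163 0.8875 0.7459 1.8971 0.1694 0.3162] [0.5992 0.2015 0.1683] [-0.0666 -0.5003  0.291 ] 1.0019436658807261
[-1.7889 -0.0249 81.1854  0.0029 -0.0068  0.0003]
[array([ -84.8, -135.2]), array([-85. , 136.7]), array([ 88.1, 138.6]), array([  89.1, -135.3])] b stern/bow [-68.1  -0.3] [68.3 -0.7] bay2 floor [array([ -74.7, -103.4]), array([-74.3, -38.5]), array([  81.5, -118.4]), array([ 81.1, -51.3])]
```

View pics/w5.png

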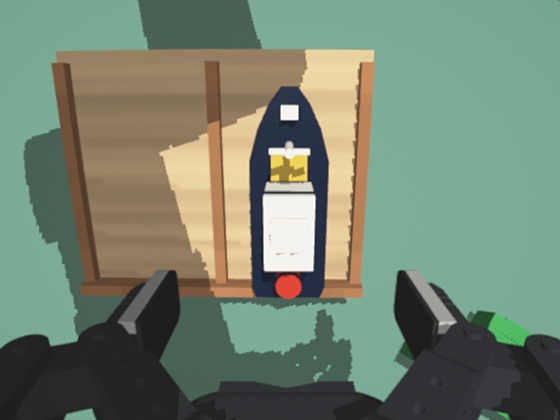

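Emit:
drive_tool(rows=[[-2,0,30,0.003,-0.006,0,1],[-2,0,55,0.003,-0.006,0,1],[-2,0,70,0.003,-0.006,0,1],[-2,0,78,0.003,-0.006,0,1],[-2,0,80,0.003,-0.006,0,1],[-2,0,80,0.003,-0.006,0,1],[-2,0,80,0.003,-0.006,0,0],[-2,0,80,0.003,-0.006,0,0],[-2,0,80,0.003,-0.006,0,0],[-2,0,80,0.003,-0.006,0,0],[-2,0,80,0.003,-0.006,0,0],[-2,0,80,0.003,-0.006,0,0],[-2,0,80,0.003,-0.006,0,0],[-2,0,80,0.003,-0.006,0,0]])

```text
time_s: 12.55
tool_pos: [0.5642, 0.2115, 0.0962]
ee_rot: [[-0.857, 0.236, -0.457], [0.208, 0.972, 0.111], [0.47, 0.0, -0.882]]
force: [3.3, -1.0, 2.6]
finger_gap: 0.317
```

```bash
python3 - <<'E'
from plan import *
print(row(B(16.5,53.5,36),Rg))
c=load('w5')
def loc(px,h):
    p=onplane(c,px,RC+n*h,n)-RC; return (np.array([p@dn,p@ey])*1000).round(1)
print([loc(q,.064) for q in [(264,194),(315,194),(314,270),(264,270)]],loc((289,86),.028),loc((288,296),.028))
E
```

```text
[ 0.5056 -1.204   0.4289 -0.0005 -0.0012  0.0014]
[array([-6.7, 39.9]), array([-6.7, 67.7]), array([38.7, 68.2]), array([38.7, 39.2])] [-64.1  53.7] [76.3 53.4]
```

Emit:
drive_tool(rows=[[0,0,-10,0,0,0,0],[0,0,-25,0,0,0,0],[0,0,-50,0,0,0,0],[0,0,-80,0,0,0,0],[0,0,-110,0,0,0,0],[0,0,-125,0,0,0,0],[0,0,-125,0,0,0,0]])

```text
time_s: 13.25
tool_pos: [0.6221, 0.1974, 0.2069]
ee_rot: [[-0.858, 0.237, -0.456], [0.209, 0.972, 0.112], [0.469, 0.001, -0.883]]
force: [-0.7, -0.8, -1.9]
finger_gap: 0.316
```

```bash
python3 -c "
from plan import *
s=arm.sense();print(s['q'],s['tool_pos'],s['force'],s['finger_gap'])
p=np.array([.53,-.05,.26]); Rm=frame(np.array([np.cos(1.6),np.sin(1.6),0]),-ez)
print(row(p,Rm)); s2=dict(tool_pos=p,ee_rot=Rm); print(row(T(-8,-81,200),Ra,s2),row(T(-8,-81,200),Ra),T(-8,-81,200))"
```

```text
[0.1095 0.9715 1.0115 2.0741 0.1615 0.31  ] [0.6221 0.1974 0.2069] [-0.7068 -0.7647 -1.8736] 0.3155519544365722
[  52.3307 -262.1452  -32.5529   -0.3174   -0.4174    1.2753]
[-242.6951    6.6068   60.        0.        0.        1.345 ] [ -38.1559 -494.4587  -12.8767   -0.6428   -0.1629    2.5789] [ 0.5437 -0.2924  0.2   ]
```

Emit:
drive_tool(rows=[[7,-33,-4,-0.04,-0.05,0.16,0],[13,-66,-8,-0.08,-0.1,0.32,0],[20,-99,-12,-0.12,-0.155,0.48,0],[26,-131,-16,-0.16,-0.21,0.64,0],[33,-164,-20,-0.2,-0.26,0.8,0],[39,-197,-24,-0.24,-0.31,0.96,0],[46,-230,-28,-0.28,-0.365,1.12,0],[52,-262,-32,-0.317,-0.417,1.275,0],[52,-262,-32,-0.317,-0.417,1.275,0],[52,-262,-32,-0.317,-0.417,1.275,0],[52,-262,-32,-0.317,-0.417,1.275,0]])

```text
time_s: 14.35
tool_pos: [0.5271, -0.0488, 0.2579]
ee_rot: [[-0.03, 1.0, -0.004], [1.0, 0.03, 0.001], [0.001, -0.004, -1.0]]
force: [0.0, -0.1, -1.5]
finger_gap: 0.322
```

```bash
python3 -c "
from plan import *
s=arm.sense();print(s['q'],s['tool_pos'],s['finger_gap'])
print(row(T(-8,-81,200),Ra))"
```

```text
[-0.2438  0.2217 -0.0114  1.3422 -0.0005  1.2965] [ 0.5271 -0.0488  0.2579] 0.32164512151173047
[-243.9947    9.391    57.6455   -0.0042    0.0024    1.3463]
```

Emit:
drive_tool(rows=[[-27,1,6,0,0,0.15,0],[-54,2,12,0,0,0.3,0],[-81,3,18,0,0,0.45,0],[-108,4,24,0,0,0.6,0],[-135,5,30,0,0,0.75,0],[-162,6,38,0,0,0.9,0],[-190,7,45,0,0,1.05,0],[-217,8,52,0,0,1.2,0],[-244,9,58,-0.004,0.002,1.346,0],[-244,9,58,-0.004,0.002,1.346,0],[-244,9,58,-0.004,0.002,1.346,0],[-244,9,58,-0.004,0.002,1.346,0]])

```text
time_s: 15.55
tool_pos: [0.545, -0.2922, 0.2002]
ee_rot: [[0.967, 0.254, -0.0], [0.254, -0.967, 0.001], [0.0, -0.001, -1.0]]
force: [-0.2, 0.0, -2.1]
finger_gap: 0.314
```

```bash
python3 snap.py w6 wrist >/dev/null; python3 -c "
from plan import *
s=arm.sense();print(s['q'],s['tool_pos'],s['finger_gap'])
print(row(T(-8,-81,200),Ra))"
```

```text
[-0.6217  0.4077  0.1077  1.2704  0.0004  2.2627] [ 0.5453 -0.2921  0.2006] 0.3186506429986152
[-1.6048 -0.1054  0.611   0.     -0.0006  0.0022]
```

View pics/w6.png

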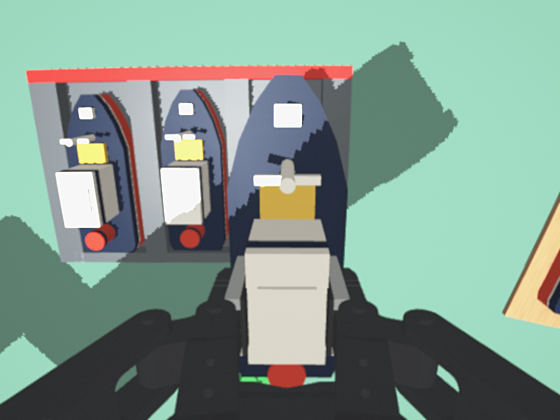

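```bash
python3 - <<'E'
from plan import *
c=load('w6')
def loc(px,z): 
    p=onz(c,px,z)-TC; return (np.array([p@tx,p@tyv])*1000).round(1)
tp=np.array(c['s']['tool_pos'])-TC; print('tcp',tp@tx*1e3,tp@tyv*1e3)
print('red corners',loc((28,72),.021),loc((352,67),.021),'near left',loc((60,261),.021))
print('held bow',loc((289,75),.1926),'edges',loc((230,190),.1926),loc((346,190),.1926),'b bow/stern',loc((183,88),.033),loc((196,250),.033))
E
```

```text
tcp -6.631755816627931 -81.11223373300159
red corners [ 87.7 135.8] [  89.5 -135.6] near left [-85.8 137.3]
held bow [ 74.  -83.1] edges [ 28.5 -58.7] [  28.6 -107. ] b bow/stern [72.6  1.1] [-67.9  -0.1]
```

Emit:
drive_tool(rows=[[-2,-1,30,0,0,0,0],[-2,-1,65,0,0,0,0],[-2,-1,95,0,0,0,0],[-2,-1,120,0,0,0,0],[-2,-1,140,0,0,0,0],[-2,-1,150,0,0,0,0],[-2,-1,155,0,0,0,0],[-2,-1,157,0,0,0,0],[-2,-1,158,0,0,0,0],[-2,-1,159,0,0,0,0],[-2,-1,159,0,0,0,0]])

```text
time_s: 16.7
tool_pos: [0.5438, -0.2933, 0.0427]
ee_rot: [[0.968, 0.252, 0.002], [0.252, -0.968, -0.002], [0.002, 0.002, -1.0]]
force: [0.2, -0.2, -2.0]
finger_gap: 0.317
```

Emit:
drive_tool(rows=[[0,0,1,0,0,0,0],[0,0,2,0,0,0,0],[0,0,2,0,0,0,0],[0,0,2,0,0,0,0]])

```text
time_s: 17.1
tool_pos: [0.5433, -0.293, 0.0399]
ee_rot: [[0.968, 0.252, 0.001], [0.252, -0.968, -0.001], [0.001, 0.001, -1.0]]
force: [0.5, 0.3, -1.8]
finger_gap: 0.315
```

Emit:
drive_tool(rows=[[0,0,1,0,0,0,0],[0,0,1,0,0,0,0],[0,0,2,0,0,0,0],[0,0,2,0,0,0,0]])

```text
time_s: 17.5
tool_pos: [0.5434, -0.293, 0.0386]
ee_rot: [[0.968, 0.252, 0.001], [0.252, -0.968, -0.001], [0.001, 0.001, -1.0]]
force: [-3.0, 0.5, 3.2]
finger_gap: 0.318
```

Emit:
drive_tool(rows=[[0,0,0.5,0,0,0,0],[0,0,0.5,0,0,0,0.7],[0,0,0.5,0,0,0,0.7],[0,0,0.5,0,0,0,0.7],[0,0,0.5,0,0,0,0.7],[0,0,0,0,0,0,0.7],[0,0,-10,0,0,0,0.7],[0,0,-40,0,0,0,0.7],[0,0,-90,0,0,0,0.8],[0,0,-140,0,0,0,1],[0,0,-180,0,0,0,1],[0,0,-180,0,0,0,1],[0,0,-180,0,0,0,1]])

```text
time_s: 18.8
tool_pos: [0.5439, -0.2933, 0.22]
ee_rot: [[0.968, 0.252, 0.004], [0.252, -0.968, -0.003], [0.003, 0.004, -1.0]]
force: [-0.3, -0.6, -1.0]
finger_gap: 1.0
```

```bash
python3 snap.py w7 wrist >/dev/null; python3 snap.py side7 side >/dev/null; python3 -c "
import cv2,numpy as np
a=cv2.imread('pics/w7.png');b=cv2.imread('pics/side7.png')[150:290,160:340]
b=cv2.resize(b,(240,187),interpolation=cv2.INTER_CUBIC);b=cv2.copyMakeBorder(b,0,420-187,0,0,cv2.BORDER_CONSTANT)
cv2.imwrite('pics/fin.png',np.hstack([a,b]))"
```

```text
(no output)
```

View pics/fin.png

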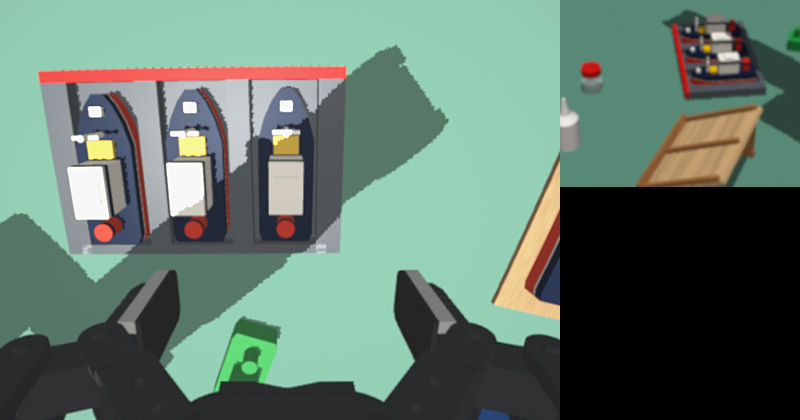

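All three boats sit in line: packed at about (107,170), b at (190,170), and a at (286,165). All the bows point to the red bar and nothing is tilted. I'll check the numbers and then hand in.

```bash
python3 - <<'E'
from plan import *
c=load('w7')
def loc(px,z): 
    p=onz(c,px,z)-TC; return (np.array([p@tx,p@tyv])*1000).round(1)
print('corners',[loc(q,.021) for q in [(40,74),(346,68),(340,252),(72,253)]])
print('a',loc((286,86),.033),loc((285,242),.033),'b',loc((189,88),.033),loc((199,244),.033))
s=arm.sense();print(s['force'],s['joint_velocities']); print(arm.hand_in())
E
```

```text
corners [array([ 86.7, 135.9]), array([  89.2, -135.8]), array([ -84.2, -137.3]), array([-85.7, 134. ])]
a [ 73.7 -83.4] [-68.5 -82.4] b [72.4 -0.6] [-70.6   0.1]
[-0.0163 -0.9768 -1.5392] [-0.0004  0.0153 -0.0193 -0.0002 -0.0017 -0.    ]
the job is handed in; nothing more can be done
None
```

I moved both boats off the rack and handed the job in at about 19 s. `model_b` is in the middle bay and `model_a`, which I turned half round on the way, is in the outer empty bay. I lowered each boat until the force reading showed it touching the floor (about 11 N for b, 3 N for a), then released it.

- **Position:** by the last wrist picture, a's middle is about 2 mm from its bay's middle and b's about 1 mm (limit 16 mm). Both are in line with their bays within about 0.01 rad.
- **Pose:** in the last wrist and side pictures both boats look flat, with bows to the red end. I did not measure height or tilt once they were down.
- **Rest of the scene:** the packed boat, glue bottle and paint jar look undisturbed, and the gripper was clear of everything.
- **Disagreements:** the wrist camera put the tray's middle about 2 mm from the top camera's value, and I corrected for that before setting each boat down. Each boat also touched the floor about 2–3 mm lower than I had estimated. The first hover over the rack stopped about 15 mm short, with joint 3 reading 1.263 against its 1.26 limit. I saw no fault reported, and later poses were well inside the range.

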